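# Fit the suction nozzle to the bench finisher's dust port

## Robot

A 6-joint arm with a two-finger parallel gripper is mounted at the origin on the work surface. World frame = base frame: x ahead of the robot, y to its left, z up, the work surface at z = 0. Lengths are in m, angles in rad, forces in N, time in s.
With the tool pointing down it reaches from about 0.375 to 0.925 m from the base axis. Payload 5.7 kg.
Tool frame: the origin (TCP) lies at the very end of the fingers, on their centre line; the grasp point (between the pads) lies 19 mm behind it (grasp_offset is the distance from the TCP to the grasp point, in m); z points along the fingers, x is the direction in which the jaws open and shut, and the axes are right-handed (so a half turn about z gives the same grasp; the last joint's range is limited). The gripper opens to 88 mm and grips with 3 to 60 N. Pads are 20 mm wide; open, the fingers measure 115 mm over their backs; the gripper's body (75 mm by 178 mm) begins 61 mm behind the grasp point.
Start: joints at [-1.384, 0.359, 1.51, -0, 1.272, -0.115], TCP at [0.178, -0.573, 0.223] pointing down, gripper open.
Joint ranges: [-2.97, 2.97], [-1.01, 2.36], [0.21, 2.38], [-0.96, 4.11], [0.2, 2.71], [-2.98, 2.98]. Speed limits (rad/s): [2.39, 2.39, 3.14, 3.14, 3.14, 3.14].

## Interface

Orientations are given as [roll, pitch, yaw] about the fixed x, y, z axes, in that order (R = Rz(yaw) Ry(pitch) Rx(roll)).
In Python, from bench import * gives the robot as it stands. The module is installed in compiled form; this text tells all that it offers. Calls block until the motion is done:
- move_ptp(position, orientation): joint-space move of the TCP to a pose.
- move_straight(position, rot=None, velocity=0.15): straight line of the TCP; rot=None keeps the orientation; velocity is the mean speed in m/s.
- movej(angles): joint-space move.
- command_gripper(opening, f_grip=None): opening from 0.0 (shut) to 1.0 (fully open); f_grip is the grip in N (None keeps the last); returns when the fingers have stopped.
- dwell(seconds).
- solve_ik(position, orientation): joint angles nearest the present ones, or None.
- get_state(): the state.
- snapshot(name): name is "scene" or "top" or "wrist"; returns the picture (420x560x3 uint8, blue, green, red); there is no depth.
- get_calibration(name): a dict with "fx", "fy", "cx", "cy" (pixels), "k1" (the pictures are not rectified: a ray, as slopes to the right and down, at radius r is drawn at 1 + k1 r^2 times it, then the intrinsics apply), "cam_to_world" (4x4, takes a point from camera to world coordinates); the wrist camera has in their place "T_tool_cam" (4x4, takes a point from camera to tool coordinates, whose origin is the TCP and whose axes are the tool frame's). Camera axes: x right, y up, looking along -z (the intrinsics and any distortion apply to the point x, -y, -z); pixel columns grow to the right and rows downward; lengths in m; the calibration is good to about 2 mm. A picture is of the moment at which its call begins: read the wrist's pose just before it. get_calibration takes no time and is no camera call.
A pose or a line that the arm cannot do raises Unreachable and nothing moves.
- finish_job(): hands the job in, once; it reports no verdict.
Trained networks look in the newest picture that a camera, given by its name, has taken for a name from the list of things; names that differ only in an ending like _2 or _b are one class to them, and where a whole thing is asked for, a point or a joint stands for the part that bears it (a point fixed in the world has none). Each returns a list of dicts, best first, with "score" (0 to 1); they miss things now and then, are a little off and sometimes report something else, mostly with a low value. They report only what shows in the picture. A call takes as long as a camera call. They do not tell look-alikes from the thing itself.
- look_for(camera, thing): "xy" ([column, row] in pixels, amid what is visible of it).
The state is a dict: "t": time; "joint_pos": joint angles; "dq": joint speeds; "tau": joint torques, N m; "eef_pos": TCP position; "tcp_rot": TCP orientation; "wrist_force": force on the tool from outside, world axes, zero at the start; "ft_torque": the same for the moment, N m; "width": opening from 0.0 (shut) to 1.0 (fully open).
Only numpy, scipy, OpenCV 4.12 (cv2) and the standard library are available. Lean on these libraries where they do the work, as an engineer would, in place of code of your own. Each camera call takes 0.05 s, during which the arm holds its last target. There are 200 camera calls.

## Task

Get the bench finisher's dust port ready for use: lift the loose dust plug out of the coupler and stand it upright in the steel tray, then put the suction nozzle fully home in the coupler with its flat mouth facing the sanding wheel. Swing the coupler's two cam arms down together, not one after the other, until both are fully home against the coupler, and then pull the blast gate fully open by its knob. Leave the jar, the hammer and the heel lifts where they are.

Things in the scene. Friction and masses are not known exactly. Their poses are not given: they have to be found in the camera images.
- port: Bench finisher with its dust port, one fixed green casting. Origin on the bench on the port's vertical axis; z up; +y points from the port to the sanding wheel (140 mm dia., rim 120 mm away; guard top 240 mm high; motor on its +x side); cam arms on the +x and -x sides; blast gate knob on the -y side. Flat blast gate housing at the foot, 64 mm wide, top 37 mm high
- port_mouth (a point): Centre of the mouth of the port's cast cam-and-groove coupler, an open-topped cup; axes as port. Mouth 120 mm, seat 89 mm above the bench; bore radius 20.3 mm, outside radius 26 mm. Cam pivots 110 mm above the bench at x = +27 and -27 mm, axes along y, between ears that reach x = 31 mm, y = +-11.5 mm
- cam_far (a joint): Cam arm on the coupler's +x side: brass lever 12 mm wide, 5 mm thick, 62 mm long from its pivot, and a thin pull ring. Radians swung down: 0 = open, pointing out and up, 50 deg above level; 0.87 = level; 2.44 (stop) = home, hanging against the coupler, outer face 32.5 mm from the port axis (35 mm at the tip). Friction keeps it where it is left; about 3 N moves it
- cam_near (a joint): The same cam arm on the coupler's -x side, same values. Up to about 1.4 an arm's cam is clear of the bore; beyond that it enters the spigot's groove and holds the spigot down, and the arm cannot go home unless the spigot is down on its seat
- cam_far_tip (a point): Free end of the +x cam arm (without the pull ring), on the face that is uppermost when open and outermost when home, 58 mm from the pivot
- cam_near_tip (a point): The same point of the -x cam arm
- plug_grip (a point): Dust plug, aluminium, about 0.2 kg: grooved spigot (38 mm dia., 33 mm long) under a disc (48 mm dia., 5 mm thick) with a rib handle on top, 36 mm long (x), 12 mm thick (y), 24 mm tall. Point at the rib's centre, 50 mm above the plug's underside; z up. It sits loose on the coupler's seat, rib roughly along the line between the cam arms
- nozzle_grip (a point): Suction nozzle, aluminium, about 0.3 kg, standing on its spigot (as the plug's, chamfered foot). On the spigot a block 34 mm wide (x), 44 long (y), 20 tall, then a flat fishtail along +y, widening from 32 to 80 mm; balances 8 to 10 mm towards the mouth. Point at the block's centre on the spigot axis, 43 mm above the spigot's underside; z up; 132 mm above the bench when home
- nozzle_mouth (a point): Centre of the nozzle's flat mouth, at the end of the fishtail, 98 mm along +y from nozzle_grip and level with it
- gate (a joint): Blast gate: metres its blade has been pulled out along the port's -y: 0 = shut, 0.045 (end stop) = fully open; about 3 N of friction
- gate_knob (a point): Blast gate knob, black, upright, 22 mm dia., 33 mm tall (46 to 79 mm above the bench) on a 14 mm dia. stem; point on its axis 63 mm above the bench, 84 mm from the port axis when shut
- tray_in (a point): Centre of the inner floor of the shallow steel tray, fixed on the bench; inside 154 x 114 mm (x, y), walls 18 mm high and 3 mm thick, floor 3 mm above the bench
- jar: Cement jar with a dark lid, 68 mm dia., 95 mm tall, bystander; origin under its centre
- hammer: Hammer lying on the bench, 250 mm long, bystander; origin under its middle
- heels: Bundle of three black rubber heel lifts, 60 x 58 x 37 mm, D-shaped, bystander; origin under the centre
Things that resemble listed ones, but are neither listed nor needed, are in the scene too. What is shaped like the part that bears plug_grip but blue is not meant.

How it is judged:
On the way, in this order (a step that is already met when the one before it is completed fails the run):
1. the dust plug stands upright in the tray (x of plug_grip in the frame of tray_in between -0.065 and 0.065 m and y of plug_grip in the frame of tray_in between -0.045 and 0.045 m and z of plug_grip in the frame of tray_in between 0.044 and 0.056 m and angle between plug_grip's own z axis and vertical below 0.12 rad), for 0.2 s.
2. the nozzle is down in the coupler, its mouth facing the wheel (x of nozzle_grip in the frame of port between -0.004 and 0.004 m and y of nozzle_grip in the frame of port between -0.004 and 0.004 m and z of nozzle_grip in the frame of port between 0.125 and 0.138 m and angle between nozzle_grip's own z axis and vertical below 0.12 rad and x of nozzle_mouth in the frame of port between -0.025 and 0.025 m and y of nozzle_mouth in the frame of port above 0.085 m), for 0.2 s.
3. both cam arms are fully home, with the nozzle on its seat (value of joint each of cam_near, cam_far above 2.3 rad and x of nozzle_grip in the frame of port between -0.004 and 0.004 m and y of nozzle_grip in the frame of port between -0.004 and 0.004 m and z of nozzle_grip in the frame of port between 0.125 and 0.1345 m and angle between nozzle_grip's own z axis and vertical below 0.06 rad and x of nozzle_mouth in the frame of port between -0.025 and 0.025 m and y of nozzle_mouth in the frame of port above 0.085 m), for 0.2 s.
4. the blast gate is fully open (value of joint gate above 0.04 m), for 0.2 s.
At the end, for the whole second after the job is handed in: Plug upright (7 deg) on the tray floor, within 65 x 45 mm of its centre; nozzle on its seat (2.5 mm), within 4 mm of the port axis, upright, mouth within 14 deg of the wheel; both cam arms within 8 deg of home; gate pulled out at least 40 of its 45 mm (all of step 1 and all of step 3 and value of joint gate above 0.04 m); the robot touches nothing.
It fails at once if one cam arm is swung nearly down (past 1.9 rad) while the other is still up near level (less than 1.2 rad) ((value of joint cam_near above 1.9 rad and value of joint cam_far below 1.2 rad) or (value of joint cam_far above 1.9 rad and value of joint cam_near below 1.2 rad)).
It fails at once if the jar, the hammer or the heel lifts are moved by more than 40 mm (distance of any of jar, hammer, heels from where it was at the start of the episode above 0.04 m).
It also fails if it takes over 69 s, if anything falls off the work surface, if the arm or the gripper's body presses on something with over 40 N, if the wrist force passes 120 N, or if a joint passes its speed limit or range.

## Working session

There is one attempt and no reset: what is moved stays moved. The work goes in short steps, each a Python script; the robot and the scene stay as the last script left them, time stands still between calls to the robot, and variables do not carry over. Pictures are saved under pics/ and viewed, about 8 in all and at most 12, crops included, and the job is handed in when it is done.

```bash
mkdir -p pics; cat > h.py <<'E'
from bench import *
import numpy as np, cv2
def cam(name):
    c=get_calibration(name)
    if 'cam_to_world' in c: T=np.array(c['cam_to_world'])
    else:
        from scipy.spatial.transform import Rotation as R
        s=get_state(); W=np.eye(4); W[:3,3]=s['eef_pos']; W[:3,:3]=R.from_euler('xyz',s['tcp_rot']).as_matrix()
        T=W@np.array(c['T_tool_cam'])
    return c,T
def ray(name,xy,CT=None):
    c,T=CT or cam(name)
    d=np.array([(xy[0]-c['cx'])/c['fx'],(xy[1]-c['cy'])/c['fy']]); u=d.copy()
    for _ in range(20): u=d/(1+c['k1']*(u@u))
    v=T[:3,:3]@np.array([u[0],-u[1],-1]); return T[:3,3],v/np.linalg.norm(v)
def atz(name,xy,z,CT=None):
    o,v=ray(name,xy,CT); return o+v*(z-o[2])/v[2]
def proj(name,p,CT=None):
    c,T=CT or cam(name)
    q=np.linalg.inv(T)@np.append(p,1); u=np.array([q[0],-q[1]])/-q[2]; u=u*(1+c['k1']*(u@u))
    return np.array([u[0]*c['fx']+c['cx'],u[1]*c['fy']+c['cy']])
def tri(rays):
    A=np.zeros((3,3));b=np.zeros(3)
    for o,v in rays:
        P=np.eye(3)-np.outer(v,v);A+=P;b+=P@o
    x=np.linalg.solve(A,b); return x,max(np.linalg.norm((np.eye(3)-np.outer(v,v))@(x-o)) for o,v in rays)
E
python3 - <<'E'
from h import *
np.set_printoptions(precision=3,suppress=True)
ims=[]
for n in('scene','top'):
    im=snapshot(n); ims.append(im); cv2.imwrite(f'pics/{n}0.png',im)
    c,T=cam(n); print(n,c['fx'],c['k1'],T[:3,3],-T[:3,2])
R={}
H=dict(port_mouth=.12,plug_grip=None,nozzle_grip=None,nozzle_mouth=None,cam_far_tip=None,cam_near_tip=None,gate_knob=.063,tray_in=.003,jar=.05,hammer=.01,heels=.02,port=.1)
for t,z in H.items():
    for n in('scene','top'):
        r=look_for(n,t); print(t,n,[(np.round(k['xy']).tolist(),round(k['score'],2)) + ((np.round(atz(n,k['xy'],z),3).tolist(),) if z else ()) for k in r[:3]])
        R[t,n]=r
    if R[t,'scene'] and R[t,'top']:
        for a in R[t,'scene'][:2]:
            for b in R[t,'top'][:2]: print('   tri',*tri([ray('scene',a['xy']),ray('top',b['xy'])]))
print(get_state()['t'])
E
```

```text
scene 382.1157767362665 -0.035034033197665744 [0.936 0.535 0.629] [-0.454 -0.66  -0.598]
top 481.72536751468954 -0.16596983233716167 [ 0.403 -0.049  1.091] [ 0.154  0.031 -0.988]
port_mouth scene [([256.0, 315.0], 0.89, [0.75, 0.182, 0.12])]
port_mouth top [([425.0, 250.0], 0.74, [0.476, -0.309, 0.12]), ([216.0, 157.0], 0.61, [0.673, 0.119, 0.12])]
   tri [ 0.486 -0.476 -0.728] 0.07863432555048935
   tri [0.708 0.128 0.03 ] 0.01204712934369301
plug_grip scene [([223.0, 234.0], 0.88), ([281.0, 216.0], 0.85), ([306.0, 218.0], 0.78)]
plug_grip top [([273.0, 204.0], 0.88), ([335.0, 174.0], 0.86)]
   tri [ 0.633 -0.029  0.089] 0.06156656883803552
   tri [ 0.655 -0.136  0.028] 0.0011312988424656528
   tri [ 0.572 -0.002  0.131] 0.0009905514892579786
   tri [ 0.589 -0.086  0.107] 0.0631712634251422
nozzle_grip scene [([247.0, 174.0], 0.77)]
nozzle_grip top [([424.0, 250.0], 0.75)]
   tri [ 0.478 -0.323  0.046] 0.004389463614932103
nozzle_mouth scene [([247.0, 172.0], 0.92), ([305.0, 211.0], 0.56)]
nozzle_mouth top [([427.0, 251.0], 0.8), ([268.0, 225.0], 0.35)]
   tri [ 0.475 -0.329  0.048]
[... 1020 characters left out ...]
)]
   tri [ 0.735 -0.359 -0.112] 0.0016965679696417752
   tri [ 0.691 -0.318  0.048] 0.0003693168939952837
hammer scene [([170.0, 242.0], 0.62, [0.766, -0.206, 0.01])]
hammer top [([328.0, 125.0], 0.59, [0.778, -0.124, 0.01]), ([428.0, 252.0], 0.2, [0.481, -0.345, 0.01])]
   tri [ 0.771 -0.126  0.067] 0.013893843974902583
   tri [ 0.6   -0.459 -0.249] 0.10765102130078327
heels scene [([359.0, 231.0], 0.74, [0.37, 0.042, 0.02])]
heels top [([258.0, 302.0], 0.83, [0.369, 0.037, 0.02])]
   tri [0.368 0.038 0.017] 0.0014912309929034871
port scene [([260.0, 313.0], 0.8, [0.735, 0.168, 0.1])]
port top [([220.0, 155.0], 0.75, [0.682, 0.115, 0.1])]
   tri [0.705 0.124 0.031] 0.004913573024371483
1.3
```

View pics/scene0.png

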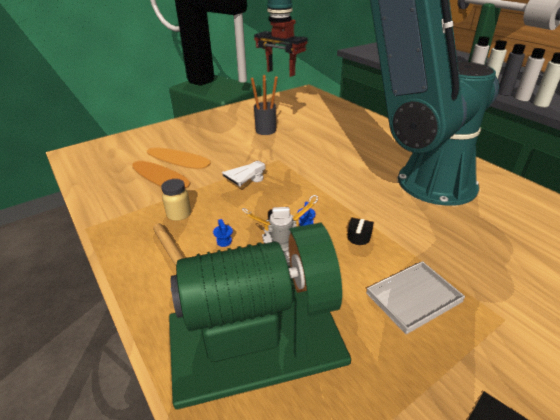

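View pics/top0.png

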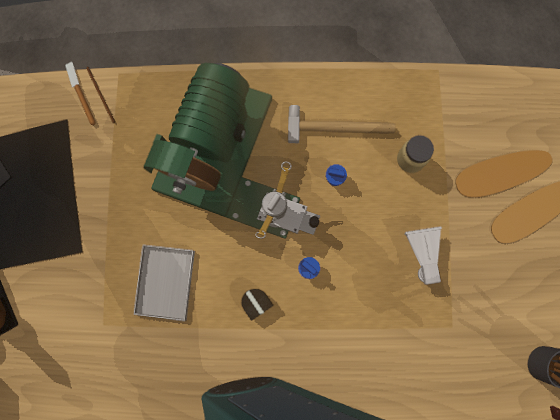

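The coupler plug is at top (273,204) and scene (281,216); the two blue plugs are decoys. The knob is at top (313,222), which gives a port yaw of about -0.35. The nozzle is at top (427,252) with its mouth towards +x, and the tray is at top (161,285). Next I'll take closer looks with the wrist camera.

```bash
python3 - <<'E'
from h import *
np.set_printoptions(precision=4,suppress=True)
s=get_state();print(s['tcp_rot'],np.array(get_calibration('wrist')['T_tool_cam']))
def look(tag,things):
    CT=cam('wrist'); im=snapshot('wrist'); cv2.imwrite(f'pics/{tag}.png',im)
    for t,z in things:
        print(tag,t,[(np.round(k['xy']).tolist(),round(k['score'],2),atz('wrist',k['xy'],z,CT)) for k in look_for('wrist',t)[:3]])
    return im
p=s['eef_pos']
move_straight([p[0],p[1],.35],velocity=.25)
move_ptp([.46,-.33,.30],[np.pi,0,0])
a=look('wn',[('nozzle_grip',.053),('nozzle_mouth',.043)])
move_ptp([.572,-.002,.36],[np.pi,0,1.22])
b=look('wp',[('plug_grip',.145),('port_mouth',.12),('cam_far_tip',.154),('cam_near_tip',.154),('gate_knob',.079)])
cv2.imwrite('pics/w1.png',cv2.resize(np.hstack([a,b]),(800,300)))
print(get_state()['t'])
E
```

```text
[-3.1416  0.0001 -1.269 ] [[ 1.      0.0007 -0.0002 -0.0015]
 [ 0.0006 -0.9603 -0.2789 -0.0754]
 [-0.0004  0.2789 -0.9603 -0.162 ]
 [ 0.      0.      0.      1.    ]]
wn nozzle_grip [([308.0, 175.0], 0.74, array([ 0.4848, -0.3334,  0.053 ])), ([488.0, 156.0], 0.52, array([ 0.7   , -0.3111,  0.053 ]))]
wn nozzle_mouth [([304.0, 170.0], 0.78, array([ 0.4798, -0.3288,  0.043 ]))]
wp plug_grip [([223.0, 241.0], 0.89, array([ 0.6159, -0.0989,  0.145 ])), ([205.0, 95.0], 0.66, array([ 0.4575, -0.0514,  0.145 ])), ([287.0, 174.0], 0.58, array([0.5667, 0.0001, 0.145 ]))]
wp port_mouth [([419.0, 190.0], 0.95, array([0.6442, 0.1413, 0.12  ]))]
wp cam_far_tip [([289.0, 221.0], 0.93, array([ 0.6162, -0.0162,  0.154 ]))]
wp cam_near_tip [([287.0, 127.0], 0.68, array([0.5184, 0.0178, 0.154 ]))]
wp gate_knob [([229.0, 164.0], 0.92, array([ 0.5397, -0.0704,  0.079 ])), ([286.0, 132.0], 0.18, array([0.5275, 0.0124, 0.079 ]))]
5.1333
```

View pics/w1.png

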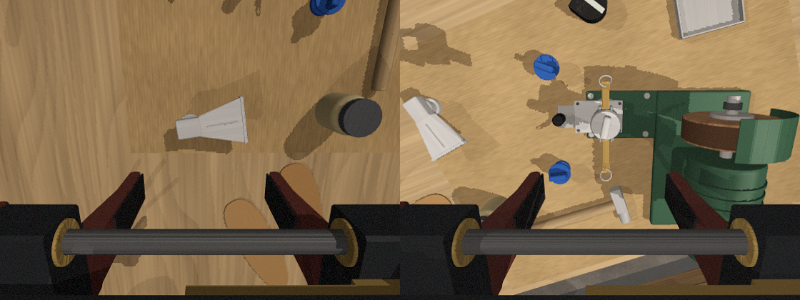

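```bash
python3 - <<'E'
import cv2,numpy as np
a=cv2.imread('pics/wn.png')[140:220,230:360];b=cv2.imread('pics/wp.png')[95:265,220:350]
a=cv2.resize(a,None,fx=3,fy=3,interpolation=2);b=cv2.resize(b,None,fx=3,fy=3,interpolation=2)
c=np.zeros((510,790,3),np.uint8);c[:240,:390]=a;c[:,400:]=b
cv2.imwrite('pics/w2.png',c)
E
```

```text
(no output)
```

View pics/w2.png

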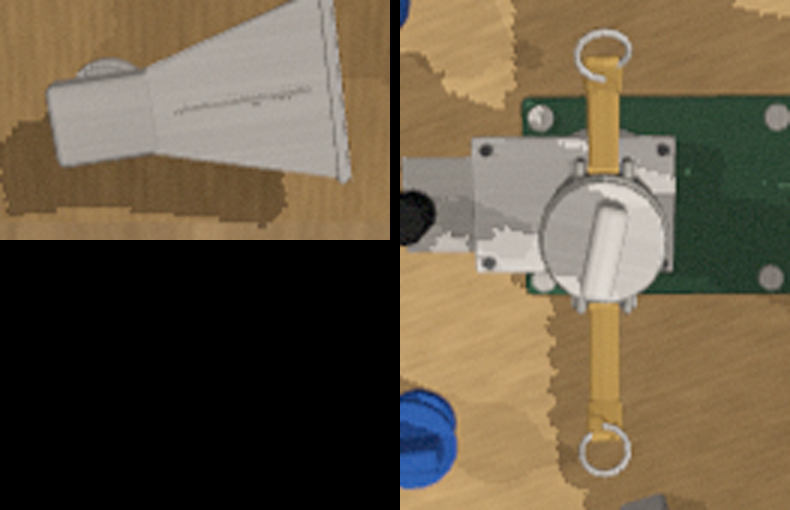

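The composite shows the nozzle block centred at px (264,179) and its mouth at (342,169). The plug disc is centred at px (288,175), with the rib turned about 10° off the cam line. The cam arm ends are at (287,114) and (288,241).

```bash
python3 - <<'E'
from h import *
from scipy.spatial.transform import Rotation as R
np.set_printoptions(precision=4,suppress=True)
c=get_calibration('wrist');T=np.array(c['T_tool_cam'])
def CT(p,r):
    W=np.eye(4);W[:3,3]=p;W[:3,:3]=R.from_euler('xyz',r).as_matrix();return c,W@T
N=CT([.46,-.33,.30],[np.pi,0,0]);P=CT([.572,-.002,.36],[np.pi,0,1.22])
f=lambda x,y,o:(x/3+o[0],y/3+o[1])
o=(230,140)
for q in[(47,88),(147,67),(155,152),(62,166),(103,118)]:print('blk',atz('wrist',f(*q,o),.053,N))
g=atz('wrist',f(103,118,o),.053,N);m=atz('wrist',f(335,88,o),.053,N);d=m-g;print('mouth',m,np.linalg.norm(d),'yaw',np.arctan2(-d[0],d[1]))
o=(220-400/3,95)
a=atz('wrist',f(602,58,o),.157,P);b=atz('wrist',f(605,437,o),.157,P);d=b-a;print('arms',a,b,np.linalg.norm(d),'mid',(a+b)/2,'yaw',np.arctan2(d[1],d[0]))
print('disc',atz('wrist',f(603,240,o),.127,P))
for q in[(542,240),(666,240),(603,178),(603,302)]:print(atz('wrist',f(*q,o),.127,P))
r1=atz('wrist',f(612,207,o),.151,P);r2=atz('wrist',f(598,295,o),.151,P);print('rib',r1,r2,(r1+r2)/2)
k=atz('wrist',f(412,218,o),.079,P);print('knob',k)
E
```

```text
blk [ 0.4111 -0.3245  0.053 ]
blk [ 0.4515 -0.3161  0.053 ]
blk [ 0.4546 -0.3511  0.053 ]
blk [ 0.4162 -0.3571  0.053 ]
blk [ 0.4335 -0.3369  0.053 ]
mouth [ 0.5274 -0.3246  0.053 ] 0.09468872339364484 yaw -1.4406685335718026
arms [0.5061 0.0237 0.157 ] [ 0.6382 -0.0234  0.157 ] 0.14019242255087697 mid [0.5721 0.0001 0.157 ] yaw -0.3424159278384367
disc [0.5715 0.0002 0.127 ]
[ 0.5633 -0.0222  0.127 ]
[0.58   0.0234 0.127 ]
[0.5488 0.0085 0.127 ]
[ 0.5951 -0.0084  0.127 ]
rib [0.5568 0.009  0.151 ] [ 0.5861 -0.0072  0.151 ] [0.5714 0.0009 0.151 ]
knob [ 0.5425 -0.0778  0.079 ]
```

```bash
python3 - <<'E'
from h import *
np.set_printoptions(precision=4,suppress=True)
D=[np.pi,0,1.066]
def st(t): s=get_state();print(t,round(s['t'],2),s['eef_pos'],'F',s['wrist_force'],'w',round(s['width'],3))
command_gripper(.45)
move_straight([.5714,.0005,.20],D,velocity=.25)
move_straight([.5714,.0005,.1295],velocity=.08);st('down')
command_gripper(0,30);st('grip')
move_straight([.5714,.0005,.25],velocity=.12);st('up')
im=snapshot('wrist')
move_ptp([.405,.259,.20],D)
move_straight([.405,.259,.0455],velocity=.15);st('tray')
command_gripper(.4);st('rel')
move_straight([.405,.259,.15],velocity=.3)
im2=snapshot('top')
print([(k['xy'],k['score']) for k in look_for('top','plug_grip')])
cv2.imwrite('pics/p1.png',cv2.resize(np.hstack([im,im2]),(800,300)))
print(proj('top',[.405,.259,.053]))
E
```

```text
down 7.84 [0.5719 0.0004 0.13  ] F [ 0.4054  0.456  -0.0673] w 0.45
grip 8.38 [0.5713 0.0003 0.1296] F [-1.3234 -0.9768  0.8628] w 0.136
up 9.54 [0.5707 0.0006 0.2491] F [-0.7591  0.7573 -1.6617] w 0.135
tray 11.97 [0.4057 0.2592 0.0461] F [ 0.9809  0.0335 -2.9272] w 0.133
rel 12.54 [0.405  0.2591 0.0456] F [0.2468 0.6804 0.4367] w 0.401
[([337.4, 176.6], 0.93), ([160.9, 282.0], 0.71), ([310.3, 268.8], 0.66)]
[155.603  285.0929]
```

View pics/p1.png

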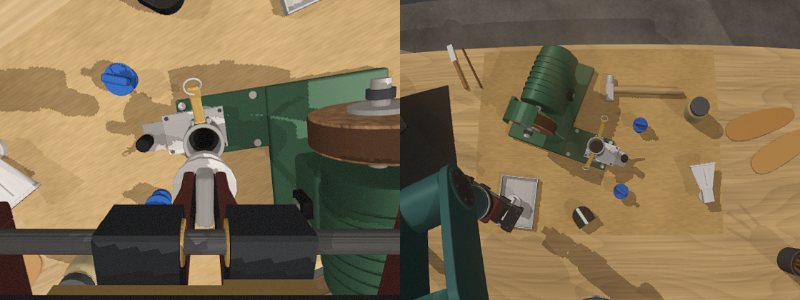

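The plug was released at (0.405,0.259) and the top network reports it in the tray at (161,282). Next are close looks at the tray, the open bore and the nozzle.

```bash
python3 - <<'E'
from h import *
np.set_printoptions(precision=4,suppress=True)
command_gripper(1.0)
move_ptp([.572,0,.30],[np.pi,0,1.228]); dwell(.2)
s=get_state();print(s['eef_pos'],s['tcp_rot']);CT=cam('wrist');b=snapshot('wrist');cv2.imwrite('pics/b.png',b);np.save('b.npy',CT[1])
sc=snapshot('scene');u=proj('wrist',[.572,0,.12],CT);print('bore px',u)
move_ptp([.434,-.337,.20],[np.pi,0,.14]); dwell(.2)
s=get_state();print(s['eef_pos'],s['tcp_rot']);CN=cam('wrist');n=snapshot('wrist');cv2.imwrite('pics/n.png',n);np.save('n.npy',CN[1])
v=proj('wrist',[.434,-.337,.053],CN);print('noz px',v)
z=lambda im,x,y,w,h,f:cv2.resize(im[y:y+h,x:x+w],None,fx=f,fy=f,interpolation=2)
x,y=int(u[0])-50,int(u[1])-50;X,Y=int(v[0])-90,int(v[1])-65
c=np.zeros((600,800,3),np.uint8)
c[:400,:400]=z(b,x,y,100,100,4);c[:260,410:770]=z(n,X,Y,180,130,2);c[270:590,410:790]=z(sc,360,240,95,80,4)
print('offs',x,y,X,Y);cv2.imwrite('pics/w3.png',c);print(get_state()['t'])
E
```

```text
[0.5714 0.0011 0.2994] [-3.1403  0.0001  1.2294]
bore px [285.1319 187.2887]
[ 0.4348 -0.3363  0.2003] [ 3.1412 -0.0005  0.1418]
noz px [286.7736 193.8297]
offs 235 137 196 128
17.3333
```

View pics/w3.png

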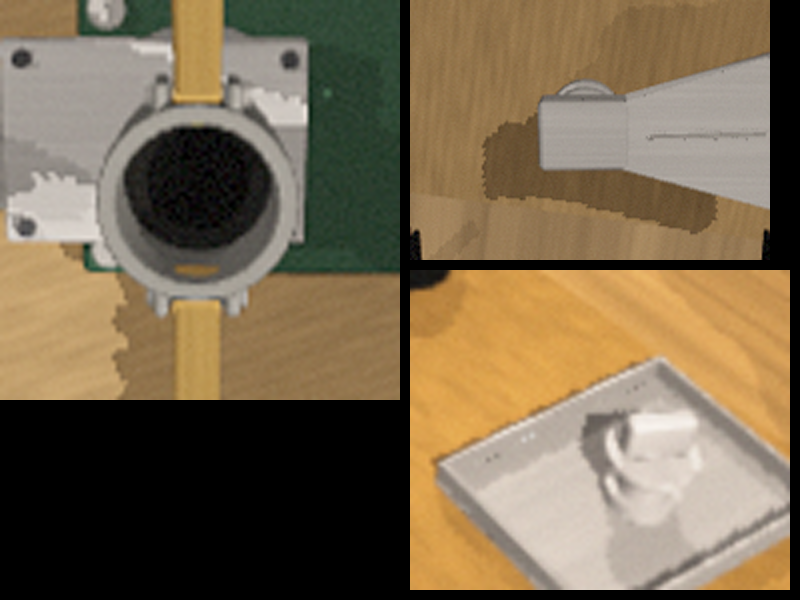

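The plug is upright in the tray. The bore rim centre is about 1 mm to the -y side of prediction. The nozzle block centre is about 4 mm left of prediction, at (0.430,-0.338). I'll grip the nozzle now.

```bash
python3 - <<'E'
from h import *
np.set_printoptions(precision=4,suppress=True)
def st(t): s=get_state();print(t,round(s['t'],2),s['eef_pos'],s['tcp_rot'],'F',s['wrist_force'],'w',round(s['width'],3))
D=[np.pi,0,1.735]
print(solve_ik([.435,-.3375,.2],D),solve_ik([.5717,-.0005,.27],[np.pi,0,2.799]))
move_ptp([.435,-.3375,.12],D)
move_straight([.435,-.3375,.0345],velocity=.08);st('down')
command_gripper(0,50);st('grip')
move_straight([.435,-.3375,.20],velocity=.15);st('up')
R=[np.pi,0,2.799]; y=np.array([np.sin(.343),np.cos(.343)])
p=np.array([.5717,-.0005])+.005*y
move_ptp([*p,.27],R); move_straight([*p,.215],velocity=.1); dwell(.2); st('above')
CT=cam('wrist');im=snapshot('wrist');cv2.imwrite('pics/a.png',im);np.save('a.npy',CT[1])
cv2.imwrite('pics/a2.png',cv2.resize(np.hstack([im,snapshot('scene')]),(800,300)))
E
```

```text
[-0.7853  0.3104  1.6459  0.      1.1852 -2.5203] [-0.1217  0.2787  1.5084  0.      1.3544 -2.9207]
down 19.97 [ 0.4354 -0.3378  0.035 ] [3.141  0.0008 1.735 ] F [-0.2737  0.1721  0.1561] w 1.002
grip 20.84 [ 0.4353 -0.338   0.0346] [3.1411 0.0009 1.735 ] F [ 0.6568 -1.9179 -0.2082] w 0.386
up 22.09 [ 0.4344 -0.3369  0.199 ] [-3.1404 -0.0017  1.735 ] F [ 0.3899 -0.8268 -2.9709] w 0.391
above 24.39 [0.574  0.0041 0.2159] [3.1412 0.0016 2.799 ] F [ 0.2175  0.3048 -2.4795] w 0.387
```

View pics/a2.png

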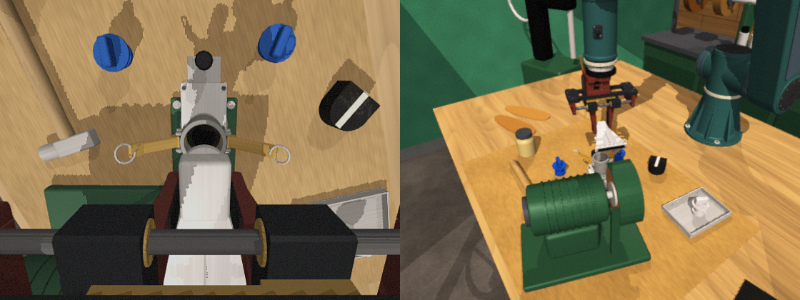

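The nozzle hangs straight. Its block (column 205) lines up with the bore (column 204) and the knob (column 203), so I'll insert with force checks.

```bash
python3 - <<'E'
from h import *
np.set_printoptions(precision=4,suppress=True)
yv=np.array([np.sin(.343),np.cos(.343)]);xv=np.array([yv[1],-yv[0]])
p=np.array([.5717,-.0005])+.005*yv
f0=get_state()['wrist_force']
move_straight([*p,.160],velocity=.1)
z=.160;ok=True;tries=iter([(0,-1.2),(0,1.2),(1.2,0),(-1.2,0),(1.2,-1.2),(-1.2,-1.2),(1.2,1.2),(-1.2,1.2),(0,-2.2),(0,2.2),(2.2,0),(-2.2,0)]);p0=p
while z>.1245:
    z=max(z-.004,.124); move_straight([*p,z],velocity=.05)
    s=get_state();F=s['wrist_force']-f0;print(round(z,4),s['eef_pos'],F)
    if F[2]>12:
        if s['eef_pos'][2]<.128: break
        if z<.146: print('jam inside?'); break
        o=next(tries,None)
        if o is None: break
        z=.157;move_straight([*p,z],velocity=.05);p=p0+.001*(o[0]*xv+o[1]*yv);move_straight([*p,z],velocity=.05);print('try',o)
print(get_state()['t'])
E
```

```text
0.156 [0.5735 0.0042 0.1563] [-0.2506  0.182   0.8887]
0.152 [0.5742 0.0036 0.1525] [ 1.1571 -3.0011  2.2438]
0.148 [0.5741 0.0029 0.1481] [ 2.0865 -4.9942  1.596 ]
0.144 [0.5739 0.0027 0.1438] [ 2.413  -5.9102 -0.0456]
0.14 [0.5739 0.0027 0.1397] [ 2.6654 -5.5121 -1.6422]
0.136 [0.5739 0.0027 0.1356] [ 1.8639 -5.8758 -1.003 ]
0.132 [0.5738 0.0028 0.1316] [ 2.1761 -5.4216 -1.4638]
0.128 [0.5739 0.0028 0.1277] [ 1.9175 -5.6973 -0.9785]
0.124 [0.5743 0.0024 0.1237] [ 2.3026 -6.597  -2.6846]
27.4417
```

```bash
python3 - <<'E'
from h import *
np.set_printoptions(precision=4,suppress=True)
yv=np.array([np.sin(.343),np.cos(.343)])
p=np.array([.5717,-.0005])+.004*yv
def st(t): s=get_state();print(t,round(s['t'],2),s['eef_pos'],'F',s['wrist_force'],'w',round(s['width'],3));return s
for z in(.1235,.1225,.1215):
    move_straight([*p,z],velocity=.03)
    if st('press')['wrist_force'][2]>8: break
command_gripper(.47);st('rel')
move_straight([*p,.19],velocity=.12)
command_gripper(1.0); q=np.array([.5717,-.0005])
move_straight([*q,.23],velocity=.2);dwell(.15);st('up')
CT=cam('wrist');im=snapshot('wrist');sc=snapshot('scene');cv2.imwrite('pics/s.png',im);np.save('s.npy',CT[1])
P=lambda x,y,z:proj('wrist',[*(q+x*np.array([yv[1],-yv[0]])+y*yv),z],CT)
print('block back corners',P(-.017,-.022,.142),P(.017,-.022,.142),'arm ends',P(-.0665,0,.157),P(.0665,0,.157))
c=np.zeros((420,800,3),np.uint8);c[:,:480]=im[:,40:520];c[:320,480:]=cv2.resize(sc[180:260,240:320],None,fx=4,fy=4,interpolation=2)
cv2.imwrite('pics/s2.png',c)
E
```

```text
press 27.69 [0.5742 0.0023 0.1237] F [ 2.7149 -5.3602 -1.7849] w 0.386
press 27.94 [0.5743 0.0023 0.1236] F [ 0.749  -4.8919  4.9728] w 0.379
press 28.19 [0.5743 0.0023 0.1235] F [-0.3443 -5.0607 14.0296] w 0.384
rel 28.56 [0.5733 0.0036 0.1219] F [-0.4294  0.0013  5.9369] w 0.471
up 30.64 [ 0.5709 -0.0003  0.2289] F [ 0.662  -0.6624 -0.3707] w 0.999
block back corners [305.64   182.3761] [260.0097 182.4005] arm ends [374.946  216.6362] [190.4816 216.7612]
```

View pics/s2.png

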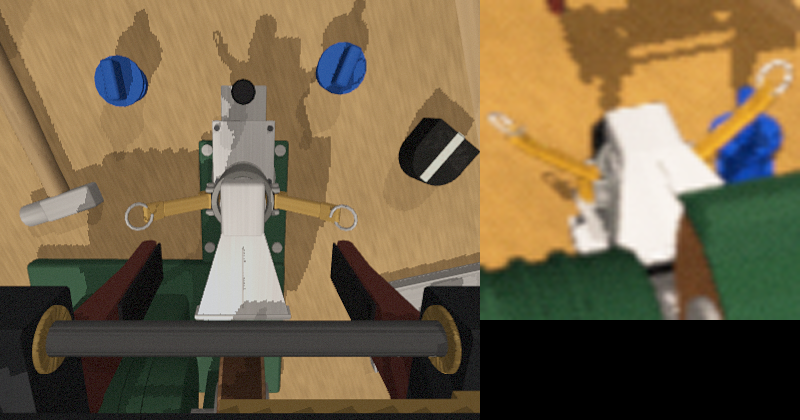

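The nozzle is seated: TCP drop 0.0889 against a seat height of 0.089. It points at the wheel, and both arms are open symmetrically. Now I'll press both arms down together with the open fingers, then squeeze them home.

```bash
python3 - <<'E'
from h import *
np.set_printoptions(precision=3,suppress=True)
q=[.572,-.0012]
def st(t): s=get_state();print(t,round(s['t'],2),s['eef_pos'],'F',s['wrist_force'],'M',s['ft_torque'],'w',round(s['width'],3));return s
move_straight([*q,.165],velocity=.15);st('')
for z in(.15,.14,.13,.12,.11,.10,.09,.08,.071):
    move_straight([*q,z],velocity=.07)
    if np.linalg.norm(st(z)['wrist_force'])>45: print('STOP');break
else:
    command_gripper(.60,40);st('sq')
    dwell(.2);st('sq')
    cv2.imwrite('pics/sq.png',snapshot('wrist'))
E
```

```text
31.32 [ 0.572 -0.001  0.165] F [ 0.379  0.783 -0.749] M [ 0.083 -0.091 -0.022] w 0.997
0.15 31.69 [ 0.572 -0.001  0.15 ] F [-0.441 -0.339 -0.088] M [ 0.08  -0.057  0.021] w 1.003
0.14 31.98 [ 0.572 -0.001  0.139] F [-0.53  -0.443  0.751] M [ 0.162 -0.068  0.004] w 0.998
0.13 32.27 [ 0.572 -0.001  0.13 ] F [-0.444  0.279 -0.382] M [ 0.13  -0.081 -0.013] w 1.003
0.12 32.57 [ 0.572 -0.001  0.12 ] F [0.409 0.067 1.354] M [ 0.111 -0.227  0.024] w 0.999
0.11 32.86 [ 0.573 -0.002  0.111] F [1.523 0.154 3.1  ] M [-0.103 -0.616 -0.066] w 0.998
0.1 33.15 [ 0.573 -0.001  0.1  ] F [ 2.934 -0.773  1.365] M [ 0.033 -0.672  0.024] w 0.998
0.09 33.44 [ 0.572 -0.001  0.09 ] F [2.472 0.12  0.283] M [ 0.134 -0.419  0.047] w 1.0
0.08 33.73 [ 0.571 -0.001  0.079] F [ 0.314 -0.6   -0.494] M [ 0.126 -0.177  0.091] w 1.0
0.071 34.01 [ 0.571 -0.001  0.07 ] F [ 0.088  0.729 -0.364] M [ 0.105 -0.111  0.032] w 1.002
sq 34.5 [ 0.574 -0.002  0.071] F [ 5.405 -2.298 -7.977] M [-0.199 -0.66  -0.026] w 0.732
sq 34.7 [ 0.574 -0.002  0.071] F [ 5.167 -2.355 -6.786] M [-0.168 -0.637 -0.061] w 0.729
```

View pics/sq.png

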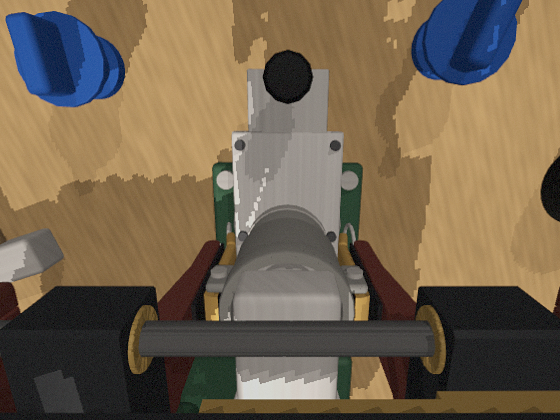

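Both brass arms hang between the fingers with the jaws at 64 mm, which matches the home width of 65 mm. I'll back off and check them, and measure the knob.

```bash
python3 - <<'E'
from h import *
np.set_printoptions(precision=4,suppress=True)
q=[.572,-.0012]
command_gripper(1.0); move_straight([*q,.20],velocity=.2)
k=np.array([.572,-.0012])-.084*np.array([.3363,.9417])
command_gripper(.55)
move_ptp([*k,.19],[np.pi,0,-.343]);dwell(.2);s=get_state();print(s['t'],s['eef_pos'],s['tcp_rot'])
CT=cam('wrist');w=snapshot('wrist');print('exp knob',k,proj('wrist',[*k,.079],CT))
print([(x['xy'],round(x['score'],2),atz('wrist',x['xy'],.075,CT)) for x in look_for('wrist','gate_knob')])
t=snapshot('top');sc=snapshot('scene')
z=lambda im,x,y,w,h,f:cv2.resize(im[y:y+h,x:x+w],None,fx=f,fy=f,interpolation=2)
c=np.zeros((600,800,3),np.uint8);c[:300,:400]=cv2.resize(w,(400,300));c[:280,410:790]=z(t,225,150,95,70,4);c[305:585,:400]=z(sc,230,180,100,70,4)
cv2.imwrite('pics/k.png',c)
E
```

```text
39.625 [ 0.5437 -0.0802  0.19  ] [ 3.1416  0.0001 -0.3427]
exp knob [ 0.5438 -0.0803] [288.5094 203.1763]
[([288.9, 186.8], 0.84, array([ 0.5484, -0.0681,  0.075 ]))]
```

View pics/k.png

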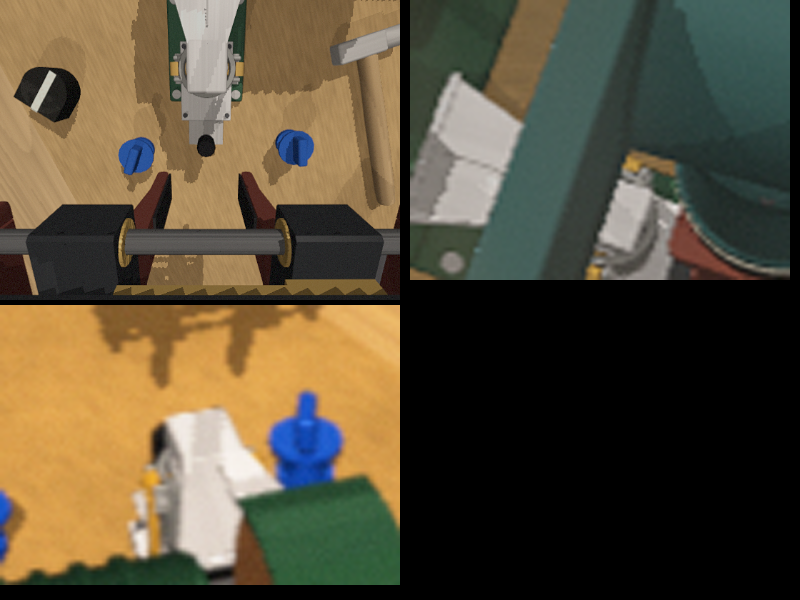

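Both arms hug the coupler, and the knob is at px (288,203) where I predicted it. Next I'll pull the gate.

```bash
python3 - <<'E'
from h import *
np.set_printoptions(precision=4,suppress=True)
d=np.array([.3363,.9417]);k=np.array([.5438,-.0803])
def st(t): s=get_state();print(t,round(s['t'],2),s['eef_pos'],'F',s['wrist_force'],'w',round(s['width'],3));return s
move_straight([*k,.051],velocity=.12);st('down')
command_gripper(0,40);a=st('grip')
for L in(.02,.035,.043,.046,.049):
    move_straight([*(k-L*d),.051],velocity=.07);s=st(L)
    print('  travel',(a['eef_pos']-s['eef_pos'])[:2]@d)
    if np.linalg.norm(s['wrist_force'][:2])>25: break
move_straight([*(k-.045*d),.051],velocity=.05)
command_gripper(.55);e=st('rel');
move_straight([*(k-.045*d),.20],velocity=.2)
n=k-.045*d; move_ptp([.40,-.30,.30],[np.pi,0,-.343]);dwell(.2);st('end')
t=snapshot('top');sc=snapshot('scene')
print('knob exp top px',proj('top',[*n,.075]),[(x['xy'],round(x['score'],2),atz('top',x['xy'],.07)) for x in look_for('top','gate_knob')])
z=lambda im,x,y,w,h,f:cv2.resize(im[y:y+h,x:x+w],None,fx=f,fy=f,interpolation=2)
c=np.zeros((600,800,3),np.uint8);c[:400,:800]=z(t,130,130,200,100,4)[:, :800];c[400:600,:400]=z(t,110,230,200,100,2);c[400:,410:800]=z(sc,225,180,195,100,2)
cv2.imwrite('pics/f.png',c)
E
```

```text
down 41.13 [ 0.5444 -0.0805  0.0516] F [-0.0586 -0.6169  1.6844] w 0.546
grip 41.68 [ 0.5452 -0.0808  0.0514] F [ 4.2921 -1.1283 -0.5954] w 0.239
0.02 42.12 [ 0.5382 -0.1002  0.0514] F [ 4.3888 -4.204  -0.5753] w 0.238
  travel 0.020621463811392543
0.035 42.48 [ 0.5331 -0.1142  0.0514] F [ 3.9194 -3.583  -1.0245] w 0.242
  travel 0.03549153948899522
0.043 42.75 [ 0.5313 -0.1192  0.0513] F [ 7.6527  7.5832 -1.1739] w 0.244
  travel 0.040883215043309294
0.046 43.0 [ 0.5312 -0.1194  0.0513] F [12.921  18.2792 -0.8974] w 0.239
  travel 0.041033724434689146
0.049 43.25 [ 0.5312 -0.1196  0.0514] F [17.1857 31.2162 -2.3919] w 0.24
  travel 0.04125798952987301
rel 44.12 [ 0.5284 -0.1228  0.051 ] F [-0.0229 -0.7851  0.6108] w 0.548
end 46.16 [ 0.4005 -0.2988  0.2992] F [-0.4914 -0.1318  0.5329] w 0.555
knob exp top px [331.5011 227.4356] [([321.8, 227.3], 0.75, array([ 0.5296, -0.1023,  0.07  ]))]
```

View pics/f.png

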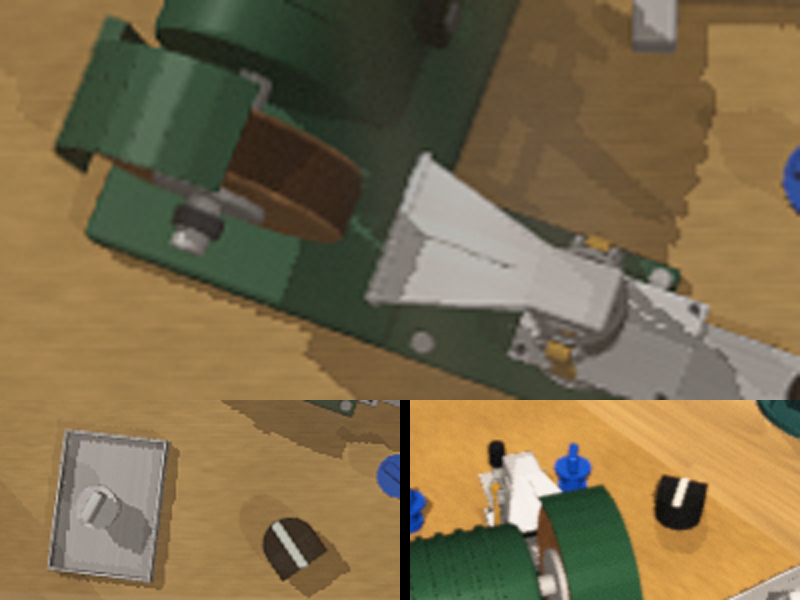

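The gate hit a hard stop, but TCP travel reads only 41 mm against the specified 45 mm. I'll check knob travel by repeating the earlier wrist view shifted exactly 45 mm; the knob should show at the same pixel.

```bash
python3 - <<'E'
from h import *
np.set_printoptions(precision=4,suppress=True)
d=np.array([.3363,.9417]);k=np.array([.5437,-.0802]);n=k-.045*d
move_ptp([*n,.19],[np.pi,0,-.343]);dwell(.3);s=get_state();print(s['t'],s['eef_pos'])
CT=cam('wrist');w=snapshot('wrist');cv2.imwrite('pics/g.png',w)
a=cv2.imread('pics/k.png')[:300,:400];b=cv2.resize(w,(400,300))
for im in(a,b):
    m=(im[110:170,180:232].max(2)<45).astype(np.uint8);_,_,S,C=cv2.connectedComponentsWithStats(m);i=1+np.argmax(S[1:,4]);print(S[i]+[180,110,0,0,0],C[i]+[180,110])
print('1cm along d px:',(proj('wrist',[*(n+.01*d),.079],CT)-proj('wrist',[*n,.079],CT))*400/560)
c=np.hstack([a[80:200,140:270],b[80:200,140:270]]);cv2.imwrite('pics/g2.png',cv2.resize(c,None,fx=3,fy=3))
E
```

```text
47.575 [ 0.5286 -0.1236  0.1906]
[197 135  18  22 310] [205.5    145.4903]
[197 131  17  22 300] [205.0167 141.4233]
1cm along d px: [-0.0077 -8.3483]
```

View pics/g2.png

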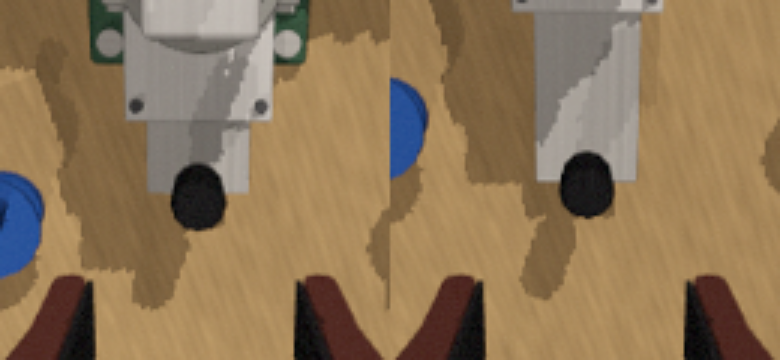

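Both measurements give 41 mm, which passes by only about 1 mm. There is time left, so I'll do one firmer second pull.

```bash
python3 - <<'E'
from h import *
np.set_printoptions(precision=4,suppress=True)
d=np.array([.3363,.9417]);k=np.array([.5312,-.1196])
def st(t): s=get_state();print(t,round(s['t'],2),s['eef_pos'],'F',s['wrist_force'],'w',round(s['width'],3));return s
move_straight([*k,.20],velocity=.2);move_straight([*k,.053],velocity=.15)
command_gripper(0,60);a=st('grip')
for L in(.004,.008,.012,.015):
    move_straight([*(k-L*d),.053],velocity=.07);s=st(L)
    print('  travel',(a['eef_pos']-s['eef_pos'])[:2]@d)
    if np.linalg.norm(s['wrist_force'])>60: break
move_straight([*s['eef_pos'][:2],.053],velocity=.05);st('relax')
command_gripper(.55)
c=s['eef_pos'][:2]
move_straight([*c,.19],velocity=.2);dwell(.2);s=st('up')
CT=cam('wrist');w=snapshot('wrist');cv2.imwrite('pics/g3.png',w);im=cv2.resize(w,(400,300))
m=(im[100:170,180:232].max(2)<45).astype(np.uint8);_,_,S,C=cv2.connectedComponentsWithStats(m);i=1+np.argmax(S[1:,4]);print(S[i],C[i]+[180,100])
off=-(C[i][1]+100-145.49)/8.35*.01
print('knob travel from start',(np.array([.5437,-.0802])-s['eef_pos'][:2])@d-off)
E
```

```text
grip 49.57 [ 0.5312 -0.1196  0.0534] F [-0.7751  0.7487  5.0021] w 0.235
0.004 49.82 [ 0.5312 -0.1199  0.0533] F [ 5.5712 17.0766  4.304 ] w 0.237
  travel 0.00025617518157088965
0.008 50.07 [ 0.5311 -0.1201  0.0533] F [11.4921 32.8653  3.4641] w 0.236
  travel 0.00046859432509871864
0.012 50.32 [ 0.5305 -0.1218  0.0532] F [14.5364 40.6962  2.7916] w 0.235
  travel 0.0022698307985420576
0.015 50.57 [ 0.5293 -0.1248  0.0531] F [15.7393 40.67    2.0861] w 0.236
  travel 0.00553297057480631
relax 50.91 [ 0.5296 -0.1243  0.0532] F [0.8446 6.1273 5.582 ] w 0.237
up 52.57 [ 0.5284 -0.1245  0.1886] F [-0.3339  0.6304 -0.6169] w 0.55
[ 17  31  18  21 299] [205.3612 141.1003]
knob travel from start 0.041603085815873866
```

The knob didn't move past 41–42 mm even at 43 N, where the fingers slipped. It is a real end stop. The gripper is clear, so I'm handing in.

```bash
python3 - <<'E'
from h import *
p=get_state()['eef_pos'];move_straight([p[0],p[1],.28],velocity=.2)
finish_job();print(get_state()['t'])
E
```

```text
the job is handed in; nothing more can be done
the job is handed in; nothing more can be done
```

I completed all four steps in order and handed the job in at about 53 s of the 69 s allowed. `finish_job()` reports no verdict.

- **Plug:** it stands upright in the tray, near the centre. I confirmed this in the scene and top pictures.
- **Nozzle:** it went into the bore without a search and reached its seat; my measured seat height was 0.0889 m against 0.089 m. The mouth faces the wheel.
- **Cam arms:** I pressed both down together with the open fingers, then squeezed them home. The jaws stopped at about 64 mm, against 65 mm expected. The pictures show both arms hugging the coupler.
- **Blast gate:** I pulled it to a hard stop.
    - **Travel disagrees with the spec:** the arm's travel and the camera both give 41–42 mm, where 45 mm is specified.
    - **Second pull:** at about 43 N the fingers slipped on the knob and it moved no further. The gate may have started slightly open.
    - **Margin:** if it started fully shut, it clears the 40 mm limit by only 1–2 mm.
- **Bystanders:** I did not touch the jar, hammer or heel lifts. The robot was clear of everything at the end.

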